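# Load the tape roll and hold the reel's lock pin out

### The job

Load the narrow tall roll of brown paper tape onto the upright spindle of the reel stand, all the way down on the turntable, and let go of it. Then free the turntable: draw the steel lock pin straight out along its leaning bore, only about 45 mm, so that the groove on its shank is clear of the guide block but the end of the pin is still inside it, and stay there: finish while gripping the pin and holding it still at that height. Leave the bystanding wide tape roll, glue bottle and pile of leaflets where they are.

Things in the scene. Friction and masses are not known exactly. Their poses are not given: they have to be found in the camera images.
- roll: The roll of brown paper tape to load: 58 mm outside diameter, 60 mm tall, through hole 25 mm in diameter, 0.10-0.17 kg, standing upright on the bench to the left or the right of the stand (either side, at random). Origin: centre of its underside; z up along the hole.
- seat (a point): Point on the spindle axis at the upper face (36 mm above the bench) of the turntable, an aluminium disc 140 mm across; the roll's underside centre must come here. The spindle is a steel post 20 mm in diameter, 69 mm tall above this face, its last 7 mm tapering to 10 mm. z up.
- bush: Grey square guide block, 44 x 44 mm, 60 mm long, on a back plate fixed on the stand, robot side, about 0.11 m from the spindle, leaning 20 degrees, top away from the spindle. Origin: centre of its lower end; z up along the bore (the way to pull), y level, square to the lean. Bore right through, 15.6 mm in diameter, its mouth at z = 60 mm.
- pin: Steel lock pin, 0.15-0.31 kg, loose in the bore, its handle resting on the block's mouth. Handle 20 mm in diameter, 40 mm long, plus a 28 mm flange 6 mm thick on top; shank 14 mm in diameter, 78 mm long, a groove 34-39 mm below the handle. Origin: on the axis at the handle's lower face (z = 60 mm in the block's frame, plus the distance drawn); z towards the flange. Let go, it slides back.
- wide_roll: Bystander: wide low roll of pale tape, 92 mm across, 24 mm tall, on the bench at the side opposite to the roll to load. Origin: centre of its underside.
- glue: Bystander: white glue bottle, 60 mm across and 150 mm tall, beyond the stand on the right. Origin: centre of its underside.
- leaflets: Bystander: pile of folded paper leaflets, about 110 x 150 x 49 mm, beyond the stand on the left. Origin: centre of its underside.
- turntable: The turntable with its spindle; it turns freely but for the pin's end, which stands between two lugs on its rim (about 2 mm of play each way). Origin on the spindle axis at bench level, z up.
There are look-alikes about, which are no part of the job. Of the things like the pin, leave any that is green or turquoise; of the rest the larger one is meant.

How it is judged:
On the way, in this order (a step that is already met when the one before it is completed fails the run):
1. the roll sits fully down on the turntable, over the spindle, let go, the pin still in (horizontal distance between roll and seat below 0.005 m and z of roll in the frame of seat between -0.003 and 0.004 m and angle between roll's own z axis and vertical below 0.06 rad and contact force between the fingers and roll below 0.3 N and z of pin in the frame of bush below 0.066 m), for 0.3 s.
2. the pin is drawn partway out and gripped (z of pin in the frame of bush between 0.094 and 0.118 m and angle between the z axis of pin and the z axis of bush, either way round below 0.06 rad and contact force between the fingers and pin above 1 N and linear speed of pin below 0.02 m/s and contact force between pin and turntable below 0.3 N), for 0.3 s.
At the end, for the whole second after the job is handed in: The roll sits upright on the turntable (within 4 mm of fully down, centred within 5 mm of the spindle axis), untouched by the fingers; the pin is drawn 34 to 58 mm out of the guide block, in line with the bore within 0.06 rad, still, gripped by the fingers and not touching the turntable (all of step 2 and horizontal distance between roll and seat below 0.005 m and z of roll in the frame of seat between -0.003 and 0.004 m and angle between roll's own z axis and vertical below 0.06 rad and contact force between the fingers and roll below 0.3 N); the arm keeps its last pose, push and grip.
It fails at once if the pin is pulled out of the guide block (more than 70 mm) (z of pin in the frame of bush above 0.13 m).
It fails at once if the wide roll is disturbed by more than 30 mm (distance of wide_roll from where it was at the start of the episode above 0.03 m).
It fails at once if the glue bottle is disturbed by more than 30 mm (distance of glue from where it was at the start of the episode above 0.03 m).
It fails at once if the pile of leaflets is disturbed by more than 30 mm (distance of leaflets from where it was at the start of the episode above 0.03 m).
It also fails if it takes over 58 s, if anything falls off the work surface, if the arm or the gripper's body presses on something with over 40 N, if the wrist force passes 120 N, or if a joint passes its speed limit or range.

### The arm

A 6-joint arm with a two-finger parallel gripper is mounted at the origin on the work surface. World frame = base frame: x ahead of the robot, y to its left, z up, the work surface at z = 0. Lengths are in m, angles in rad, forces in N, time in s.
With the tool pointing down it reaches from about 0.35 to 0.975 m from the base axis. Payload 4.9 kg.
Tool frame: the origin (TCP) lies at the very end of the fingers, on their centre line; the grasp point (between the pads) lies manip.grip_point_offset behind it (manip.grip_point_offset is the distance from the TCP to the grasp point, in m); z points along the fingers, y is the direction in which the jaws open and shut (so a half turn about z gives the same grasp; the last joint's range is limited). The gripper opens to 85 mm and grips with 20 to 120 N. Pads are 22 mm wide; open, the fingers measure 114 mm over their backs; the gripper's body (76 mm by 85 mm) begins 54 mm behind the grasp point. The pads swing forward as they close: fully open they stand 13 mm farther back than shut.
Start: joints at [1.05, 0.053, 1.613, -0, 1.476, -0.119], TCP at [0.244, 0.575, 0.231] pointing down, gripper open.
Joint ranges: [-3.01, 3.01], [-1.01, 2.22], [0.06, 2.58], [-1.02, 4.17], [0.09, 2.62], [-3.14, 3.14]. Speed limits (rad/s): [2.57, 2.57, 3.14, 3.14, 3.14, 3.14].

### API

Orientations are given as a unit quaternion [w, x, y, z].
In Python, from plant import status, grab_frame, camera_params, ticket, boxes_of, outline_of, manip gives the robot as it stands. The module is installed in compiled form; this text tells all that it offers.
- The arm moves only by the tool play_rows, never from a script. Its argument "deltas" is a list of rows, each a list of 2 entries, a list of its own where there are three numbers: the shift along the world's x, y, z in m, then the turn about the world's z in rad. A call has 1 to 5 rows; each row is the pose to reach, as a shift and turn from the pose commanded when the call began; what a row does not reach only later rows make up. A row lasts 1/8 s, in which the tool goes at most 62.5 mm and 10.7 degrees, less where a joint would pass 70% of its speed; a pose out of reach is approached as far as the arm can. A call with a gripper value outside its range is refused whole. "grip" is the opening, from -1 (shut) to 1 (fully open), set as the call begins (left out, the last holds). The fingers move at their own pace and stop on an object; the grip force is fixed at half the most. Time passes only in rows, so rows that repeat a pose let the fingers close. It gives the time, the measured TCP pose, the force and the opening at its end, in the units of the state.
- status.state(): the state, without advancing time (a new reading comes with each control period).
- grab_frame(name): name is "scene" or "top" or "wrist"; returns (picture, depth): 420x560x3 uint8, blue, green, red; 420x560 float32, m along the optical axis (not along the pixel's ray), 0 where there is no reading.
- camera_params(name): a dict with "mtx" (3x3 intrinsics, pixels), "distortion" ([k1, k2, p1, p2, k3] as OpenCV has them; the pictures are not rectified), "world_from_camera" (4x4, takes a point from camera to world coordinates). Camera axes: x right, y up, looking along -z (the intrinsics and any distortion apply to the point x, -y, -z); pixel columns grow to the right and rows downward; lengths in m; the calibration is good to about 2 mm. A picture is of the moment at which its call begins: read the wrist's pose just before it. camera_params takes no time and is no camera call; for the wrist camera it gives the pose at the moment of the call.
- ticket.job_done(): hands the job in, once; it reports no verdict.
Trained networks look in the newest picture that a camera, given by its name, has taken for a name from the list of things; names that differ only in an ending like _2 or _b are one class to them, and where a whole thing is asked for, a point or a joint stands for the part that bears it (a point fixed in the world has none). Each returns a list of dicts, best first, with "confidence" (0 to 1); they miss things now and then, are a little off and sometimes report something else, mostly with a low value. They report only what shows in the picture. A call takes as long as a camera call. They do not tell look-alikes from the thing itself.
- boxes_of(camera, name): "box" ([left, top, right, bottom] in pixels, round what is visible of it).
- outline_of(camera, name): "region" (420x560 bool, what is visible of it) and "box" ([left, top, right, bottom] in pixels, round what is visible of it).
The state is a dict: "time": time; "joint_pos": joint angles; "joint_vel": joint speeds; "joint_efforts": joint torques, N m; "tool_pos": TCP position; "tool_rot": TCP orientation; "contact_force": force on the tool from outside, world axes, zero at the start; "ft_torque": the same for the moment, N m; "gripper_width": opening from 0.0 (shut) to 1.0 (fully open).
Only numpy, scipy, OpenCV 4.12 (cv2) and the standard library are available. Lean on these libraries where they do the work, as an engineer would, in place of code of your own. Each camera call takes 0.05 s, during which the arm holds its last target.

## Working session

There is one attempt and no reset: what is moved stays moved. The work goes in short steps, Python scripts to look and compute and a tool call to move; the robot and the scene stay as the last step left them, time stands still between calls to the robot, and variables do not carry over. Pictures are saved under pics/ and viewed, and the job is handed in when it is done.

Besides the shell and the picture viewer there is one more tool, called after "Request:" as name([rows], argument=value, ...), one row to a line, values as JSON. play_rows: Moves the arm, as the interface text tells. Its arguments: {"type":"object","properties":{"deltas":{"type":"array"},"grip":{"type":"number"}},"required":["deltas"]}

```bash
mkdir -p pics
cat > h.py <<'E'
import numpy as np,cv2
from plant import status, grab_frame, camera_params, ticket, boxes_of, outline_of, manip
def pts(name,depth,mask):
    p=camera_params(name);K=np.array(p["mtx"]);D=np.array(p["distortion"]);T=np.array(p["world_from_camera"])
    v,u=np.nonzero(mask&(depth>0)); d=depth[v,u]
    n=cv2.undistortPoints(np.stack([u,v],1).astype(np.float64).reshape(-1,1,2),K,D).reshape(-1,2)
    c=np.stack([n[:,0]*d,-n[:,1]*d,-d],1)
    return c@T[:3,:3].T+T[:3,3],u,v
def proj(name,P):
    p=camera_params(name);K=np.array(p["mtx"]);D=np.array(p["distortion"]);T=np.array(p["world_from_camera"])
    c=(np.atleast_2d(P)-T[:3,3])@T[:3,:3]
    c=c*[1,-1,-1]
    return cv2.projectPoints(c.astype(float),np.zeros(3),np.zeros(3),K,D)[0].reshape(-1,2)
E
python3 - <<'E'
from h import *
s=status.state();print(s, {k:getattr(manip,k) for k in dir(manip) if k[0]!='_'})
for n in ("scene","top"):
    im,d=grab_frame(n);cv2.imwrite(f"pics/{n}0.png",im);np.save(f"pics/{n}0.npy",d)
    T=np.array(camera_params(n)["world_from_camera"]);print(n,T.round(3).tolist())
    for t in ("roll","pin","bush","turntable"):
        print(n,t,[(np.round(b["box"]).tolist(),round(b["confidence"],2)) for b in boxes_of(n,t)])
E
```

```text
{'time': 0.0, 'joint_pos': array([ 1.04998728e+00,  5.33461706e-02,  1.61429253e+00,  4.53055044e-06,
        1.47602180e+00, -1.18983380e-01]), 'joint_vel': array([-0.00045305, -0.00116345,  0.00159977,  0.00147493,  0.00117082,
       -0.00014966]), 'joint_efforts': array([ 1.43985588e-03, -3.93683624e+01, -3.70177603e+01, -3.97811550e-05,
        6.95518451e-03, -2.73671411e-06]), 'tool_pos': array([0.24411109, 0.57467372, 0.23007054]), 'tool_rot': array([-3.27275892e-04,  1.99563990e-01,  9.79884251e-01, -9.80759971e-04]), 'contact_force': array([-1.22082564, -0.44945018,  0.10484373]), 'ft_torque': array([ 0.02958333, -0.00955747,  0.02663223]), 'gripper_width': 1.004564302390711} {'IKError': <class 'plant.IKError'>, 'grip_point_offset': 0.0187}
scene [[-0.658, -0.511, 0.553, 1.117], [0.753, -0.466, 0.465, 0.524], [0.021, 0.722, 0.691, 0.851], [0.0, 0.0, 0.0, 1.0]]
scene roll []
scene pin [([314.0, 210.0, 323.0, 229.0], 0.76), ([270.0, 213.0, 305.0, 218.0], 0.61), ([372.0, 225.0, 422.0, 242.0], 0.6), ([322.0, 208.0, 351.0, 226.0], 0.5)]
scene bush [([295.0, 223.0, 332.0, 260.0], 0.64)]
scene turntable [([240.0, 245.0, 315.0, 293.0], 0.73)]
top [[-0.019, 0.994, -0.105, 0.365], [-1.0, -0.021, -0.012, -0.003], [-0.015, 0.105, 0.994, 1.268], [0.0, 0.0, 0.0, 1.0]]
top roll [([148.0, 224.0, 179.0, 253.0], 0.71)]
top pin [([167.0, 297.0, 217.0, 322.0], 0.9), ([250.0, 267.0, 262.0, 299.0], 0.75), ([224.0, 211.0, 237.0, 225.0], 0.57), ([284.0, 230.0, 307.0, 258.0], 0.51)]
top bush [([223.0, 195.0, 253.0, 234.0], 0.64)]
top turntable []
```

View pics/scene0.png

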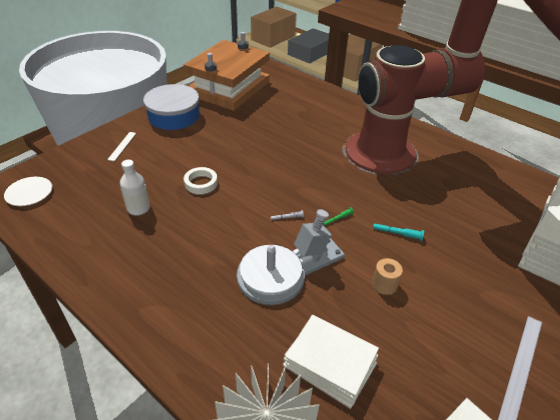

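View pics/top0.png

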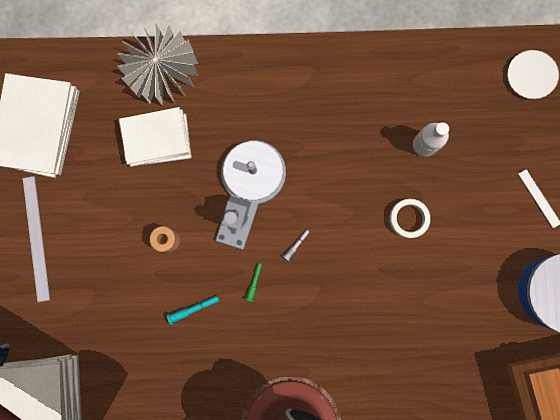

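Run:
```python
from h import *
im=cv2.imread("pics/top0.png");a=cv2.resize(im[150:340,130:330],None,fx=4,fy=3.1,interpolation=cv2.INTER_CUBIC);cv2.imwrite("pics/topc.png",a)
im=cv2.imread("pics/scene0.png");a=cv2.resize(im[190:310,230:430],None,fx=4,fy=4,interpolation=cv2.INTER_CUBIC);cv2.imwrite("pics/scenec.png",a)
```

```text
(no output)
```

View pics/topc.png

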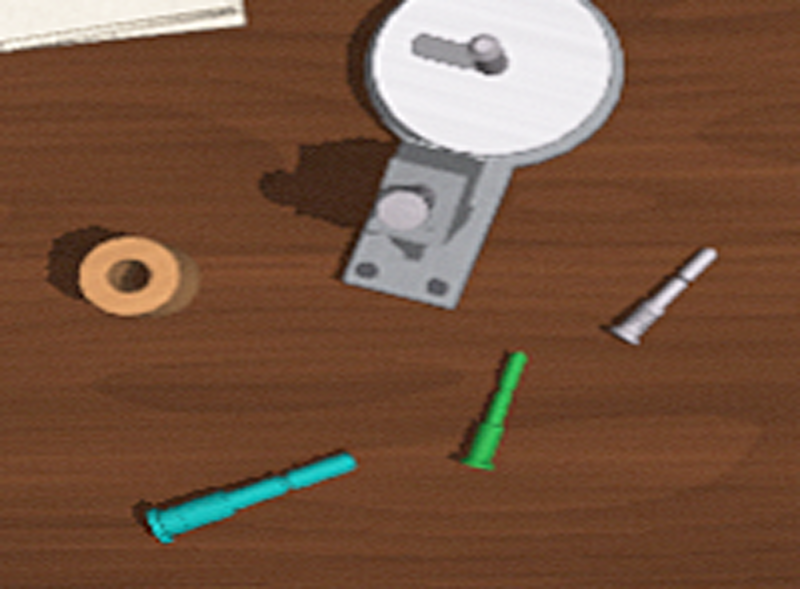

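View pics/scenec.png

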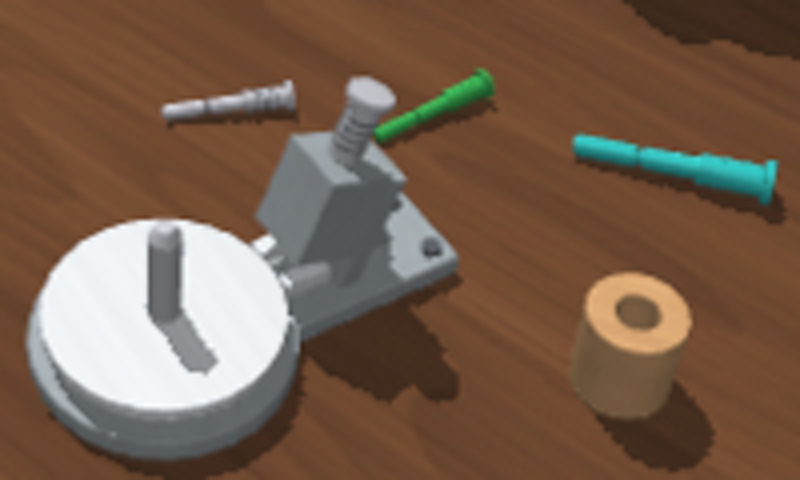

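Pin-like things in the top view are: turquoise (192,310), green (256,283), small grey lying loose (296,245), and grey standing in the block (231,218). The pin in the block is the one meant: it is not green or turquoise, it is larger than the loose grey one, and it sits in the bore, as the enlarged crops show. The roll is at top (163,238). Next I'll measure.

```bash
cat >> h.py <<'E'
from scipy.optimize import least_squares
def circ(P,r=None):
    if r is None:
        f=lambda q:np.hypot(P[:,0]-q[0],P[:,1]-q[1])-q[2]; x0=[*P[:,:2].mean(0),.03]
    else:
        f=lambda q:np.hypot(P[:,0]-q[0],P[:,1]-q[1])-r; x0=P[:,:2].mean(0)
    s=least_squares(f,x0,loss="soft_l1",f_scale=.001);return s.x,np.std(s.fun)
E
python3 - <<'E'
from h import *
for n in ("scene","top"):
    d=np.load(f"pics/{n}0.npy"); P,u,v=pts(n,d,np.ones_like(d,bool))
    def near(c,r): return np.hypot(P[:,0]-c[0],P[:,1]-c[1])<r
    px={"top":dict(roll=(163,238),disc=(253,171),pin=(231,217)),"scene":dict(roll=(388,276),disc=(270,272),pin=(321,214))}[n]
    C={}
    for k,(a,b) in px.items():
        C[k]=P[np.argmin((u-a)**2+(v-b)**2)]
    print(n,{k:x.round(3) for k,x in C.items()})
    table=P[near(C["roll"],.15)&(P[:,2]<.01)&(P[:,2]>-.01)];print(" table z",np.median(table[:,2]))
    R=P[near(C["roll"],.06)&(P[:,2]>.01)]; print(" roll n",len(R),"ztop",np.percentile(R[:,2],[50,90,99]))
    T=R[R[:,2]>.056]; print("  top ring mean",T.mean(0), "minmax mid",(T.min(0)+T.max(0))/2,T.max(0)-T.min(0))
    S=R[(R[:,2]>.012)&(R[:,2]<.052)]
    if len(S)>15: print("  side fit",circ(S,.029),len(S))
    Dk=P[near(C["disc"],.11)&(P[:,2]>.030)&(P[:,2]<.041)]
    print(" disc n",len(Dk),"z",np.median(Dk[:,2]),"mid",(Dk.min(0)+Dk.max(0))/2,Dk.max(0)-Dk.min(0))
    Sp=P[near(C["disc"],.06)&(P[:,2]>.05)&(P[:,2]<.12)]
    print(" spindle n",len(Sp),Sp.mean(0) if len(Sp) else'', Sp[Sp[:,2]>.09].mean(0)if len(Sp) else'', circ(Sp,.010) if len(Sp)>5 else '')
    Pi=P[near(C["pin"],.06)&(P[:,2]>.05)]
    print(" pin n",len(Pi),"max",np.percentile(Pi[:,2],[50,95,100]),Pi[Pi[:,2]>Pi[:,2].max()-.012].mean(0))
E
```

```text
scene {'roll': array([0.458, 0.295, 0.057]), 'disc': array([0.609, 0.087, 0.036]), 'pin': array([0.484, 0.122, 0.15 ])}
 table z -0.0002504065391548682
 roll n 776 ztop [0.05361444 0.06074962 0.06260928]
  top ring mean [0.4391494  0.28695371 0.05949662] minmax mid [0.43762985 0.28642011 0.06048118] [0.05868397 0.05665167 0.0087506 ]
  side fit (array([0.43682893, 0.28569171]), np.float64(0.005736074573114395)) 349
 disc n 2277 z 0.035503124020237475 mid [0.58721065 0.077696   0.03553832] [0.16009888 0.14035664 0.01084082]
 spindle n 177 [0.60121784 0.08182812 0.08192761] [0.59976571 0.08061296 0.09942384] (array([0.59578528, 0.07771606]), np.float64(0.0021992805612489784))
 pin n 1007 max [0.09225072 0.14561682 0.15091034] [0.47695931 0.12137751 0.14580061]
top {'roll': array([0.442, 0.294, 0.005]), 'disc': array([0.586, 0.072, 0.079]), 'pin': array([0.475, 0.116, 0.147])}
 table z -0.0006741134436494267
 roll n 550 ztop [0.05794185 0.06182234 0.06386423]
  top ring mean [0.43628813 0.28395505 0.05963731] minmax mid [0.43662168 0.28378173 0.06190572] [0.05516549 0.05530281 0.01178716]
  side fit (array([0.43667424, 0.28467849]), np.float64(0.007440873569659927)) 129
 disc n 2544 z 0.035446153347583165 mid [0.57167695 0.07484513 0.03549988] [0.18696289 0.1376664  0.0109716 ]
 spindle n 97 [0.5926633  0.07415614 0.091803  ] [0.59445979 0.07484971 0.10068538] (array([0.59595525, 0.07528769]), np.float64(0.0025493211560569363))
 pin n 663 max [0.10308575 0.1476953  0.1537091 ] [0.4740553  0.11674427 0.14655695]
```

Request:
play_rows([
  [[0.03, -0.045, 0], 0.06],
  [[0.06, -0.09, 0], 0.06],
  [[0.09, -0.135, 0], 0.06],
  [[0.12, -0.18, 0], 0.06],
  [[0.15, -0.225, 0], 0.06],
], grip=1)

```text
time: 1.12
tool_pos: [0.3952, 0.3487, 0.2316]
tool_rot: [0.0, 0.17, 0.985, 0.0]
contact_force: [0.8, 0.4, -0.3]
gripper_width: 1.002
```

Request:
play_rows([
  [[0.02, -0.03, 0], 0],
  [[0.043, -0.065, 0], 0],
  [[0.043, -0.065, 0], 0],
])

```text
time: 1.5
tool_pos: [0.4386, 0.2834, 0.2315]
tool_rot: [0.0, 0.172, 0.985, -0.0]
contact_force: [-1.2, 0.0, 0.1]
gripper_width: 1.0
```

Run:
```python
from h import *
s=status.state();print(s["time"],s["tool_pos"],s["tool_rot"],s["contact_force"])
im,d=grab_frame("wrist");cv2.imwrite("pics/w1.png",im);np.save("pics/w1.npy",d)
T=np.array(camera_params("wrist")["world_from_camera"]);print(T.round(3).tolist())
o=outline_of("wrist","roll");print([(b["box"],b["confidence"]) for b in o])
P,u,v=pts("wrist",d,np.ones_like(d,bool))
R=P[(np.hypot(P[:,0]-.437,P[:,1]-.285)<.05)&(P[:,2]>.056)&(P[:,2]<.064)]
print(len(R),R.mean(0),(R.min(0)+R.max(0))/2,R.max(0)-R.min(0))
```

```text
1.5 [0.43858497 0.28341685 0.23147495] [ 2.36484372e-04  1.72038525e-01  9.85090194e-01 -1.99095365e-05] [-1.20990438  0.02576074  0.05381003]
[[0.337, -0.889, -0.309, 0.358], [0.942, 0.318, 0.11, 0.313], [0.0, -0.328, 0.945, 0.375], [0.0, 0.0, 0.0, 1.0]]
[([262.8, 152.1, 314.2, 210.9], 0.9)]
1818 [0.43581975 0.28749093 0.06036067] [0.43683182 0.28711397 0.05966931] [0.05703928 0.05672209 0.00722033]
```

View pics/w1.png

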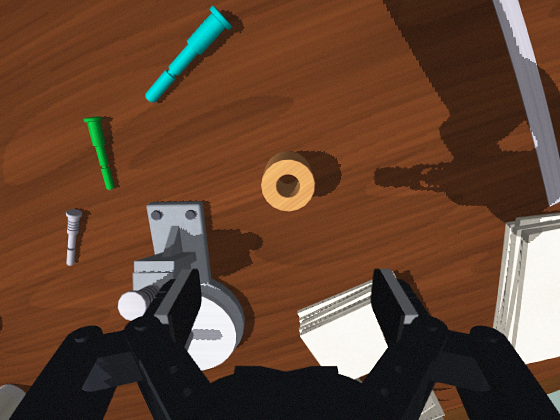

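The wrist view shows the roll at (288,186), between the fingers' approach. The three cameras agree to about 2 mm, so I'm descending to grasp.

Request:
play_rows([
  [[-0.001, 0.002, -0.05], 0],
  [[-0.001, 0.002, -0.1], 0],
  [[-0.001, 0.002, -0.15], 0],
  [[-0.001, 0.002, -0.19], 0],
  [[-0.001, 0.002, -0.214], 0],
])

```text
time: 2.22
tool_pos: [0.4341, 0.2878, 0.0147]
tool_rot: [-0.002, 0.169, 0.986, -0.001]
contact_force: [-0.5, -0.2, -0.3]
gripper_width: 1.001
```

Request:
play_rows([
  [[0, 0, 0], 0],
  [[0, 0, 0], 0],
  [[0, 0, 0], 0],
  [[0, 0, 0], 0],
  [[0, 0, 0], 0],
], grip=-1)

```text
time: 2.85
tool_pos: [0.437, 0.2876, 0.0183]
tool_rot: [0.001, 0.17, 0.985, 0.001]
contact_force: [-0.6, 0.9, 1.4]
gripper_width: 0.657
```

Request:
play_rows([
  [[0, 0, 0.04], 0],
  [[0, 0, 0.08], 0],
  [[0, 0, 0.13], 0],
  [[0, 0, 0.18], 0],
  [[0, 0, 0.18], 0],
])

```text
time: 3.48
tool_pos: [0.4392, 0.2884, 0.2032]
tool_rot: [0.004, 0.17, 0.985, 0.003]
contact_force: [0.1, -0.0, -1.4]
gripper_width: 0.653
```

Run:
```python
from h import *
for i in range(3):
    s=status.state();print(s["time"],s["tool_pos"],s["tool_rot"].round(4),s["contact_force"].round(1),s["gripper_width"])
    im,d=grab_frame("wrist")
cv2.imwrite("pics/w2.png",im)
P,u,v=pts("wrist",d,np.ones_like(d,bool))
tp=s["tool_pos"]
near=np.hypot(P[:,0]-tp[0],P[:,1]-tp[1])<.045
o=outline_of("wrist","roll");print([(b["box"],b["confidence"]) for b in o])
if o:
    m=cv2.erode(o[0]["region"].astype(np.uint8),np.ones((3,3)))>0
    Q,_,_=pts("wrist",d,m);print("roll in hand",len(Q),Q.mean(0),Q.min(0),Q.max(0)); print(circ(Q,.029))
for n in("scene","top"):
    im,d=grab_frame(n);cv2.imwrite(f"pics/{n}2.png",im);np.save(f"pics/{n}2.npy",d)
    o=outline_of(n,"roll");print(n,[(b["box"],b["confidence"]) for b in o])
```

```text
3.475 [0.43917675 0.28842623 0.20317008] [0.0043 0.1701 0.9854 0.003 ] [ 0.1 -0.  -1.4] 0.6532580483981191
3.525 [0.43760559 0.28768145 0.1998102 ] [0.002  0.1701 0.9854 0.0014] [ 0.3 -0.2 -2.7] 0.6552906699613333
3.575 [0.43635674 0.28711044 0.19730136] [2.000e-04 1.701e-01 9.854e-01 1.000e-04] [-0.1 -0.3 -2.4] 0.6590767984358269
[([221.9, 215.9, 353.9, 370.9], 0.57), ([115.0, 238.5, 186.2, 314.5], 0.48)]
roll in hand 15827 [0.42965045 0.28827891 0.22823429] [0.40908443 0.25702616 0.17944653] [0.46220508 0.31380424 0.23932093]
(array([0.43873638, 0.28513611]), np.float64(0.0063547934044816765))
scene [([389.0, 200.2, 413.0, 239.9], 0.84)]
top [([142.0, 220.4, 160.1, 235.4], 0.51)]
```

View pics/w2.png

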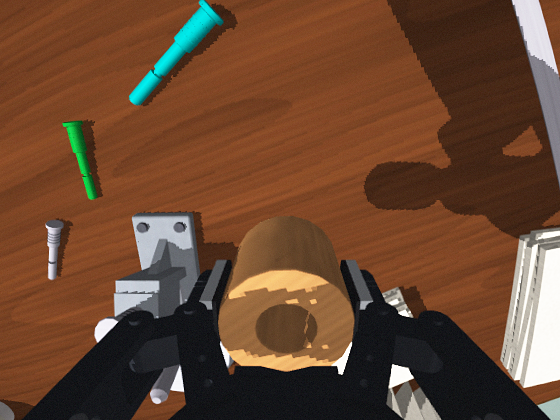

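View pics/scene2.png

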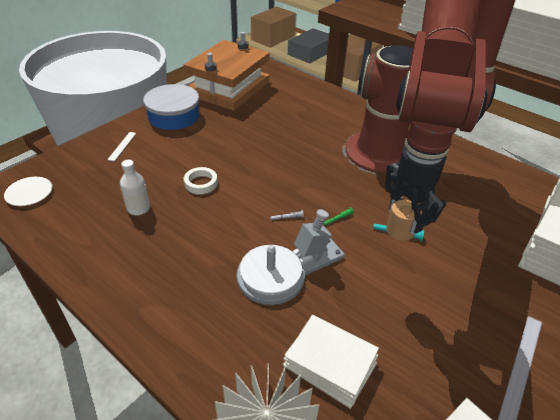

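Run:
```python
from h import *
s=status.state();tp=s["tool_pos"];print(s["time"],tp,s["tool_rot"].round(4))
im,d=grab_frame("wrist")
o=outline_of("wrist","roll")
m=cv2.erode(o[0]["region"].astype(np.uint8),np.ones((5,5)))>0
Q,_,_=pts("wrist",d,m)
S=Q[(Q[:,2]<.229)&(Q[:,2]>.185)];print(len(S));f=least_squares(lambda q:np.hypot(S[:,0]-q[0],S[:,1]-q[1])-.029,tp[:2]+[0.02,0],loss="soft_l1",f_scale=.001);print(f.x,f.x-tp[:2],f.cost)
T=Q[Q[:,2]>.233];print(np.median(T[:,2]))
# tilt of the top plane
c=T.mean(0);_,_,V=np.linalg.svd(T-c,full_matrices=False);print("normal",V[2])
for n in("scene","top"):
    d=np.load(f"pics/{n}0.npy");P,u,v=pts(n,d,np.ones_like(d,bool))
    Sp=P[(np.hypot(P[:,0]-.596,P[:,1]-.0765)<.025)&(P[:,2]>.045)&(P[:,2]<.096)]
    T=np.array(camera_params(n)["world_from_camera"]);
    dirv=T[:2,3]-[.596,.0765]
    f=least_squares(lambda q:np.hypot(Sp[:,0]-q[0],Sp[:,1]-q[1])-.01,[.596,.0765]-dirv/np.linalg.norm(dirv)*.008,loss="soft_l1",f_scale=.001);print(n,len(Sp),f.x)
    # disc via rim circle: upper-face points convex hull -> minEnclosing-like
    Dk=P[(np.hypot(P[:,0]-.596,P[:,1]-.0765)<.085)&(P[:,2]>.0325)&(P[:,2]<.0385)]
    h=Dk[cv2.convexHull((Dk[:,:2]*1e4).astype(np.int32),returnPoints=False)[:,0]]
    print("   disc",circ(h,.07),circ(h))
```

```text
3.875 [0.43566061 0.28683034 0.19554026] [-1.200e-03  1.701e-01  9.854e-01 -9.000e-04]
4863
[0.43853565 0.30146455] [0.00287504 0.01463421] 0.026217384945418632
0.23847664495869608
normal [-0.00616763  0.0034794   0.99997493]
scene 135 [0.60968136 0.08829696]
   disc (array([0.59550209, 0.07827416]), np.float64(0.005026232678609862)) (array([0.59138713, 0.07929039, 0.07349674]), np.float64(0.003745471502490651))
top 37 [0.57940631 0.06885339]
   disc (array([0.59440941, 0.07536403]), np.float64(0.0008852518246123478)) (array([0.59483848, 0.07519636, 0.06941784]), np.float64(0.0009143834397962411))
```

Request:
play_rows([
  [[0.032, -0.042, 0], 0],
  [[0.064, -0.084, 0], 0],
  [[0.096, -0.126, 0], 0],
  [[0.128, -0.168, 0], 0],
  [[0.158, -0.2095, 0], 0],
])

```text
time: 4.6
tool_pos: [0.5953, 0.0762, 0.197]
tool_rot: [-0.0, 0.17, 0.985, 0.0]
contact_force: [0.7, -0.5, -1.2]
gripper_width: 0.659
```

Request:
play_rows([
  [[0, 0, -0.03], 0],
  [[0, 0, -0.055], 0],
  [[0, 0, -0.055], 0],
  [[0, 0, -0.055], 0],
])

```text
time: 5.1
tool_pos: [0.5949, 0.0778, 0.1432]
tool_rot: [0.001, 0.17, 0.985, 0.0]
contact_force: [0.1, -0.3, -1.5]
gripper_width: 0.655
```

Run:
```python
from h import *
s=status.state();print(s["time"],s["tool_pos"],s["tool_rot"].round(4))
for n in("scene","top","wrist"):
    im,d=grab_frame(n);cv2.imwrite(f"pics/{n}3.png",im);np.save(f"pics/{n}3.npy",d)
im=cv2.imread("pics/scene3.png");cv2.imwrite("pics/scene3c.png",cv2.resize(im[170:310,200:360],None,fx=4,fy=4,interpolation=cv2.INTER_CUBIC))
```

```text
5.1 [0.59492749 0.07784522 0.14323864] [6.000e-04 1.699e-01 9.855e-01 1.000e-04]
```

View pics/scene3c.png

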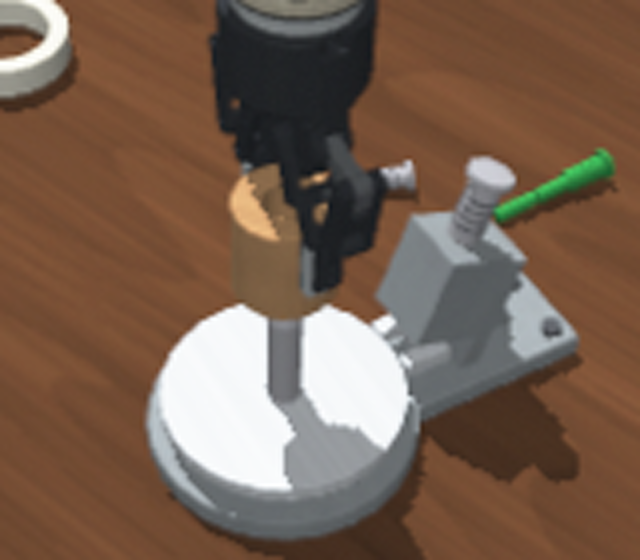

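View pics/wrist3.png

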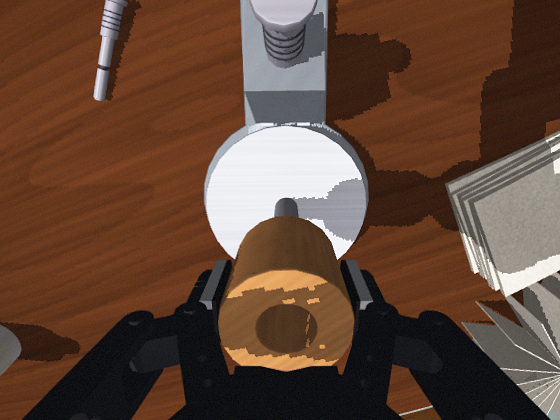

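Run:
```python
from h import *
im=cv2.imread("pics/scene3.png");x0,y0,x1,y1=245,205,300,275
c=cv2.resize(im[y0:y1,x0:x1],None,fx=10,fy=8,interpolation=cv2.INTER_NEAREST)
s=status.state();tp=s["tool_pos"];print(s["time"],tp)
th=np.linspace(0,2*np.pi,60)
def ring(cx,cy,z,r):return np.stack([cx+r*np.cos(th),cy+r*np.sin(th),0*th+z],1)
def draw(P,col):
    q=proj("scene",P);q=((q-[x0,y0]+.5)*[10,8]).astype(np.int32);cv2.polylines(c,[q],True,col,1)
for z in(.036,.06,.098):draw(ring(.5953,.0767,z,.01),(0,255,0))
b=tp[2]-.0175; cx,cy=tp[0]+.0012,tp[1]-.0004
draw(ring(cx,cy,b,.029),(0,0,255));draw(ring(cx,cy,b+.06,.029),(0,0,255))
cv2.imwrite("pics/ov.png",c)
for y in range(236,252,2):print(y,[tuple(im[y,x]) for x in range(254,256)] and im[y,252:288].astype(int).sum(1).tolist())
```

```text
5.25 [0.59536639 0.07792213 0.14411921]
236 [264, 265, 264, 266, 262, 265, 268, 261, 264, 271, 276, 276, 279, 277, 277, 280, 284, 285, 288, 285, 287, 284, 277, 289, 336, 308, 187, 97, 98, 99, 96, 100, 100, 153, 232, 255]
238 [275, 272, 265, 264, 264, 266, 268, 261, 263, 271, 277, 282, 278, 277, 281, 282, 283, 281, 283, 280, 278, 278, 263, 267, 337, 306, 191, 104, 101, 102, 100, 102, 101, 148, 220, 249]
240 [260, 266, 272, 278, 276, 274, 273, 265, 270, 275, 281, 283, 283, 281, 281, 283, 285, 284, 287, 280, 276, 274, 259, 261, 336, 297, 154, 97, 103, 100, 112, 111, 108, 177, 247, 247]
242 [259, 257, 256, 261, 265, 276, 275, 266, 271, 278, 282, 284, 286, 291, 291, 288, 287, 287, 289, 282, 278, 279, 275, 294, 346, 304, 176, 93, 137, 178, 172, 211, 235, 268, 263, 257]
244 [264, 267, 263, 262, 257, 255, 262, 267, 268, 274, 280, 280, 284, 288, 288, 288, 287, 287, 286, 282, 280, 282, 279, 277, 285, 296, 274, 256, 253, 241, 238, 241, 254, 260, 265, 267]
246 [260, 265, 263, 263, 265, 305, 414, 605, 675, 442, 278, 278, 280, 282, 283, 285, 283, 283, 284, 281, 280, 278, 282, 270, 264, 265, 259, 253, 353, 526, 534, 325, 259, 262, 261, 259]
248 [262, 370, 608, 717, 734, 746, 746, 744, 744, 743, 734, 695, 552, 359, 281, 282, 284, 285, 283, 280, 278, 276, 277, 271, 269, 372, 605, 720, 729, 739, 738, 735, 724, 714, 692, 536]
250 [736, 749, 749, 748, 746, 744, 744, 746, 746, 744, 744, 746, 746, 741, 673, 353, 381, 385, 386, 389, 374, 359, 336, 468, 694, 742, 744, 746, 746, 744, 741, 738, 739, 740, 742, 743]
```

View pics/ov.png

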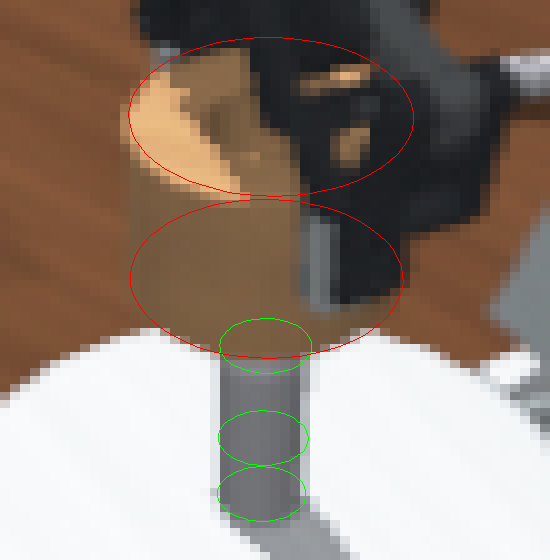

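The roll hangs right over the spindle (scene spindle ~ (271,245)) and is within about 1 mm. I'll lower it in stages and check the force.

Request:
play_rows([
  [[-0.001, 0, -0.012], 0],
  [[-0.001, 0, -0.024], 0],
  [[-0.001, 0, -0.036], 0],
  [[-0.001, 0, -0.045], 0],
  [[-0.001, 0, -0.045], 0],
])

```text
time: 5.88
tool_pos: [0.5926, 0.0777, 0.0958]
tool_rot: [-0.001, 0.17, 0.985, -0.0]
contact_force: [-0.5, -0.9, -1.6]
gripper_width: 0.656
```

Request:
play_rows([
  [[0, 0, -0.012], 0],
  [[0, 0, -0.024], 0],
  [[0, 0, -0.034], 0],
  [[0, 0, -0.041], 0],
  [[0, 0, -0.041], 0],
])

```text
time: 6.5
tool_pos: [0.5928, 0.0777, 0.0554]
tool_rot: [-0.001, 0.17, 0.985, -0.0]
contact_force: [-0.2, -1.0, -1.0]
gripper_width: 0.658
```

Request:
play_rows([
  [[0, 0, -0.002], 0],
  [[0, 0, -0.002], 0],
])

```text
time: 6.75
tool_pos: [0.5937, 0.0777, 0.0546]
tool_rot: [0.0, 0.17, 0.985, 0.0]
contact_force: [0.6, 0.5, -2.3]
gripper_width: 0.657
```

Request:
play_rows([
  [[0, 0, 0], 0],
  [[0, 0, 0], 0],
  [[0, 0, 0], 0],
  [[0, 0, 0], 0],
  [[0, 0, 0], 0],
], grip=1)

```text
time: 7.38
tool_pos: [0.5934, 0.0777, 0.0543]
tool_rot: [0.0, 0.17, 0.985, 0.0]
contact_force: [0.2, 0.4, 0.0]
gripper_width: 0.998
```

Request:
play_rows([
  [[0, 0, 0.04], 0],
  [[0, 0, 0.09], 0],
  [[0, 0, 0.14], 0],
  [[0, 0, 0.18], 0],
  [[0, 0, 0.18], 0],
])

```text
time: 8.0
tool_pos: [0.5958, 0.0778, 0.2397]
tool_rot: [0.004, 0.17, 0.985, 0.001]
contact_force: [0.6, -0.4, -0.0]
gripper_width: 0.998
```

Run:
```python
from h import *
s=status.state();print(s["time"],s["tool_pos"],s["tool_rot"].round(4))
for n in("scene","top","wrist"):
    im,d=grab_frame(n);cv2.imwrite(f"pics/{n}4.png",im);np.save(f"pics/{n}4.npy",d)
    P,u,v=pts(n,d,np.ones_like(d,bool))
    R=P[(np.hypot(P[:,0]-.5953,P[:,1]-.0767)<.04)&(P[:,2]>.085)&(P[:,2]<.12)]
    if len(R):print(n,len(R),"roll top z",np.percentile(R[:,2],[10,50,90,98]))
im=cv2.imread("pics/scene4.png");cv2.imwrite("pics/scene4c.png",cv2.resize(im[170:310,200:360],None,fx=4,fy=4,interpolation=cv2.INTER_CUBIC))
```

```text
8.0 [0.59577974 0.07777838 0.23973417] [4.500e-03 1.700e-01 9.854e-01 8.000e-04]
scene 480 roll top z [0.09024759 0.09514056 0.09832673 0.10441283]
top 324 roll top z [0.09214697 0.09592156 0.1014813  0.10566589]
wrist 2636 roll top z [0.0937875  0.0951957  0.0984319  0.10405293]
```

View pics/scene4c.png

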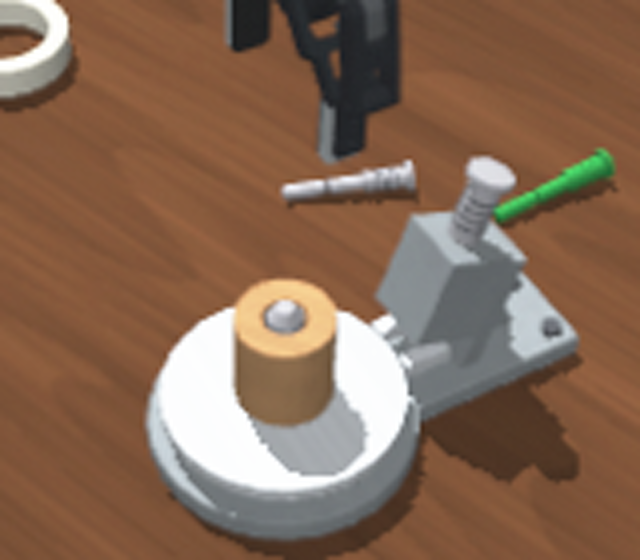

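View pics/wrist4.png

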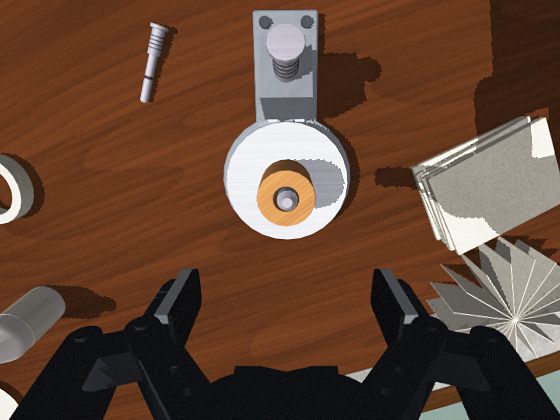

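The roll is seated: its top is at z≈0.0955 and the spindle tip pokes out (scene crop (285,315)). Now I'll measure the pin's flange and axis.

Run:
```python
from h import *
out={}
for n in("scene","top","wrist"):
    im,d=grab_frame(n);P,u,v=pts(n,d,np.ones_like(d,bool))
    M=(np.hypot(P[:,0]-.476,P[:,1]-.119)<.03)&(P[:,2]>.132)&(P[:,2]<.165)
    R=P[M]
    # plane normal near (-.322,.114,.94); take the points of the flange's top
    a=np.array([-.322,.114,.94]);h=R@a
    hi=np.percentile(h,97);Tm=R[h>hi-.006]
    print(n,len(R),len(Tm),"mean",Tm.mean(0).round(4),"mid",((Tm.min(0)+Tm.max(0))/2).round(4),(Tm.max(0)-Tm.min(0)).round(3),"h",np.median(h[h>hi-.006]))
    c=Tm.mean(0);_,sv,V=np.linalg.svd(Tm-c,full_matrices=False);print("  normal",V[2].round(3))
    o=outline_of(n,"bush");print("  bush",[(np.round(b["box"]).tolist(),b["confidence"]) for b in o])
    # mouth plane of block: points 46 mm below the flange top along a
    B=P[(np.hypot(P[:,0]-.49,P[:,1]-.114)<.045)&(P[:,2]>.07)&(P[:,2]<.125)]
    hb=B@a;  hist=np.histogram(hb,bins=np.arange(-.1,.05,.003));k=np.argmax(hist[0]);print("  mouth h",hist[1][k],hist[0][k])
    out[n]=Tm.mean(0)
```

```text
scene 114 79 mean [0.476  0.1211 0.1464] mid [0.4749 0.1211 0.1465] [0.029 0.027 0.012] h -0.001742492761191702
  normal [-0.3    0.11   0.948]
  bush [([296.0, 225.0, 334.0, 260.0], 0.94), ([258.0, 241.0, 285.0, 276.0], 0.23)]
  mouth h -0.04899999999999996 135Traceback (most recent call last):
  File "<stdin>", line 9, in <module>
    return _quantile_unchecked(
        a, q, axis, out, overwrite_input, method, keepdims, weights)
    return _ureduce(a,
                    func=_quantile_ureduce_func,
    ...<5 lines>...
                    overwrite_input=overwrite_input,
                    method=method)
    r = func(a, **kwargs)
    result = _quantile(arr,
                       quantiles=q,
    ...<2 lines>...
                       out=out,
                       weights=wgt)
    slices_having_nans = np.isnan(arr[-1, ...])
                                  ~~~^^^^^^^^^
IndexError: index -1 is out of bounds for axis 0 with size 0
```

```bash
python3 - <<'E'
from h import *
n="wrist"
for k in range(2):
    s=status.state();im,d=grab_frame(n);P,u,v=pts(n,d,np.ones_like(d,bool))
    R=P[(np.hypot(P[:,0]-.476,P[:,1]-.119)<.03)&(P[:,2]>.132)&(P[:,2]<.165)]
    a=np.array([-.322,.114,.94]);h=R@a;hi=np.percentile(h,97);Tm=R[h>hi-.006]
    print(s["tool_pos"],len(Tm),"mean",Tm.mean(0).round(4),"mid",((Tm.min(0)+Tm.max(0))/2).round(4),"h",np.median(h[h>hi-.006]))
    q=(P[:,2]>.033)&(P[:,2]<.039)&(np.hypot(P[:,0]-.595,P[:,1]-.077)<.09)
    print(len(P[q]))
    # roll ring on spindle (wrist-camera bias)
    R=P[(np.hypot(P[:,0]-.5953,P[:,1]-.0767)<.04)&(P[:,2]>.091)&(P[:,2]<.1)];print("roll",((R.min(0)+R.max(0))/2).round(4))
    # block sides / plate direction
    B=(P[:,2]>.003)&(P[:,2]<.03)&(np.hypot(P[:,0]-.47,P[:,1]-.12)<.07)
    if B.sum()>50: print("plate rect",cv2.minAreaRect((P[B][:,:2]*1000).astype(np.float32)))
E
python3 - <<'E'
import sys;sys.path.insert(0,'.')
from h import *
d=np.load("pics/top0.npy");P,u,v=pts("top",d,np.ones_like(d,bool))
B=(P[:,2]>.004)&(P[:,2]<.03)&(np.hypot(P[:,0]-.455,P[:,1]-.125)<.06)
print(cv2.minAreaRect((P[B][:,:2]*1000).astype(np.float32)),B.sum())
E
```

```text
[0.59247097 0.07767341 0.23211562] 1271 mean [0.4759 0.1191 0.1477] mid [0.4755 0.1192 0.1476] h -0.0007149774332582342
8121
roll [0.5968 0.0763 0.0955]
plate rect ((473.1202697753906, 120.72380065917969), (125.36560821533203, 131.76303100585938), 77.65412139892578)
[0.59261978 0.07767653 0.23237249] 1266 mean [0.476  0.1191 0.1477] mid [0.4755 0.1192 0.1473] h -0.000662990029383837
8103
roll [0.5967 0.0763 0.0955]
plate rect ((477.7007141113281, 118.45172119140625), (133.44500732421875, 121.24598693847656), 66.43345642089844)
((445.3856506347656, 125.44468688964844), (98.39656066894531, 115.74662780761719), 6.060610771179199) 693
```

Request:
play_rows([
  [[-0.04, 0.014, 0], 0],
  [[-0.08, 0.028, 0], 0],
  [[-0.1165, 0.0415, 0], 0],
  [[-0.1165, 0.0415, -0.03], 0],
  [[-0.1165, 0.0415, -0.03], 0],
], grip=1)

```text
time: 9.02
tool_pos: [0.4749, 0.1192, 0.2015]
tool_rot: [-0.003, 0.17, 0.985, -0.001]
contact_force: [-0.4, -0.8, -0.4]
gripper_width: 1.0
```

Run:
```python
from h import *
s=status.state();print(s["time"],s["tool_pos"],s["tool_rot"].round(4))
for n in("scene","wrist"):
    im,d=grab_frame(n);cv2.imwrite(f"pics/{n}5.png",im)
n="wrist";P,u,v=pts(n,d,np.ones_like(d,bool))
R=P[(np.hypot(P[:,0]-.476,P[:,1]-.119)<.03)&(P[:,2]>.132)&(P[:,2]<.165)]
print(len(R))
if len(R):
    a=np.array([-.322,.114,.94]);h=R@a;hi=np.percentile(h,97);Tm=R[h>hi-.006];print(Tm.mean(0),(Tm.min(0)+Tm.max(0))/2)
```

```text
9.025 [0.4748543  0.11918669 0.20150901] [-2.600e-03  1.699e-01  9.855e-01 -7.000e-04]
1165
[0.47532397 0.11937608 0.14826902] [0.47546315 0.11943197 0.14758086]
```

View pics/wrist5.png

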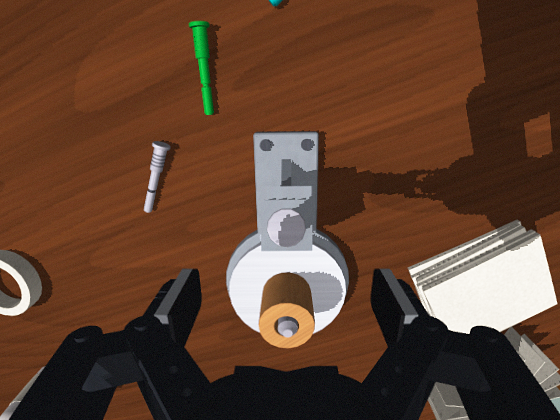

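The pin's flange is at (287,228), centred between the fingers. I'm descending to grip at the flange.

Request:
play_rows([
  [[0, 0, -0.025], 0],
  [[0, 0, -0.05], 0],
  [[0, 0, -0.07], 0],
  [[0, 0, -0.081], 0],
  [[0, 0, -0.081], 0],
])

```text
time: 9.75
tool_pos: [0.4771, 0.1191, 0.1232]
tool_rot: [-0.0, 0.17, 0.985, -0.0]
contact_force: [-0.3, -0.1, -0.1]
gripper_width: 1.006
```

Request:
play_rows([
  [[0, 0, 0], 0],
  [[0, 0, 0], 0],
  [[0, 0, 0], 0],
  [[0, 0, 0], 0],
  [[0, 0, 0], 0],
], grip=-1)

```text
time: 10.38
tool_pos: [0.4772, 0.1192, 0.1241]
tool_rot: [0.0, 0.17, 0.985, 0.0]
contact_force: [-1.9, -0.4, 5.1]
gripper_width: 0.291
```

Request:
play_rows([
  [[0, 0, 0], 0],
  [[0, 0, 0], 0],
  [[0, 0, 0], 0],
])

```text
time: 10.75
tool_pos: [0.4772, 0.1192, 0.1241]
tool_rot: [0.0, 0.17, 0.985, 0.0]
contact_force: [-2.2, -0.6, 5.7]
gripper_width: 0.296
```

Run:
```python
from h import *
s=status.state();print(s["time"],s["tool_pos"],s["tool_rot"].round(4),s["contact_force"],s["ft_torque"],s["gripper_width"])
for n in("scene","wrist"):
    im,d=grab_frame(n);cv2.imwrite(f"pics/{n}6.png",im)
im=cv2.imread("pics/scene6.png");cv2.imwrite("pics/scene6c.png",cv2.resize(im[150:290,240:400],None,fx=4,fy=4,interpolation=cv2.INTER_CUBIC))
im=cv2.imread("pics/wrist6.png");cv2.imwrite("pics/wrist6c.png",cv2.resize(im[180:400,180:390],None,fx=2.7,fy=2.7,interpolation=cv2.INTER_CUBIC))
```

```text
10.75 [0.47722374 0.11921371 0.12410776] [3.000e-04 1.700e-01 9.854e-01 0.000e+00] [-2.21564038 -0.59193573  5.67436123] [-0.16435303  0.37062773  0.0320498 ] 0.2963224201083764
```

View pics/scene6c.png

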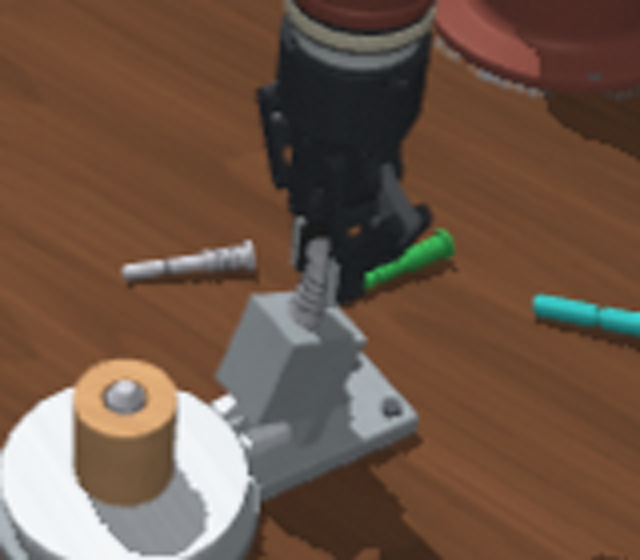

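View pics/wrist6c.png

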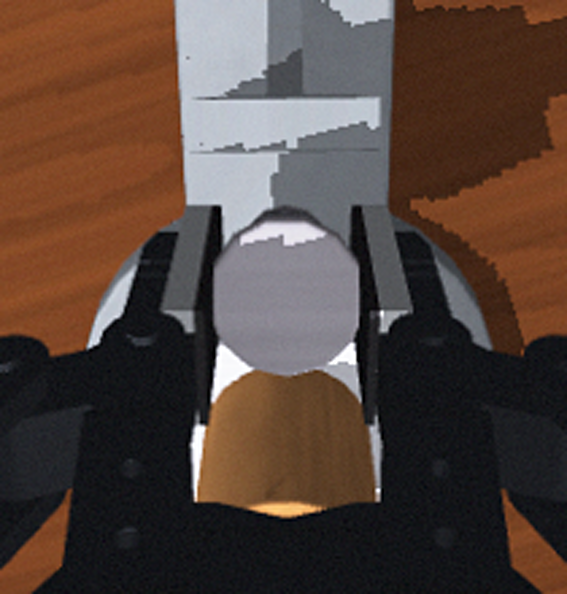

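Request:
play_rows([
  [[-0.0013, 0.0005, 0.0038], 0],
  [[-0.0026, 0.0009, 0.0075], 0],
  [[-0.0039, 0.0014, 0.0113], 0],
  [[-0.0052, 0.0018, 0.015], 0],
  [[-0.0064, 0.0023, 0.0188], 0],
])

```text
time: 11.48
tool_pos: [0.4702, 0.1216, 0.1422]
tool_rot: [-0.0, 0.17, 0.985, 0.0]
contact_force: [-0.3, -0.9, -3.7]
gripper_width: 0.294
```

Request:
play_rows([
  [[-0.0013, 0.0005, 0.0038], 0],
  [[-0.0026, 0.0009, 0.0075], 0],
  [[-0.0039, 0.0014, 0.0113], 0],
  [[-0.0052, 0.0018, 0.015], 0],
  [[-0.0052, 0.0018, 0.015], 0],
])

```text
time: 12.1
tool_pos: [0.4655, 0.1234, 0.1576]
tool_rot: [0.0, 0.17, 0.985, 0.0]
contact_force: [-0.0, 0.5, -2.6]
gripper_width: 0.293
```

Run:
```python
from h import *
s=status.state();print(s["time"],s["tool_pos"],s["contact_force"],s["ft_torque"],s["gripper_width"])
for n in("scene","wrist"):
    im,d=grab_frame(n);cv2.imwrite(f"pics/{n}7.png",im)
im=cv2.imread("pics/scene7.png");cv2.imwrite("pics/scene7c.png",cv2.resize(im[150:290,240:400],None,fx=4,fy=4,interpolation=cv2.INTER_CUBIC))
im=cv2.imread("pics/wrist7.png");cv2.imwrite("pics/wrist7c.png",cv2.resize(im[180:400,180:390],None,fx=2.7,fy=2.7,interpolation=cv2.INTER_CUBIC))
```

```text
12.1 [0.46548419 0.12335091 0.15762007] [-0.04718065  0.53428591 -2.55030395] [-0.00686536 -0.03940872  0.02132411] 0.29281869119766146
```

View pics/scene7c.png

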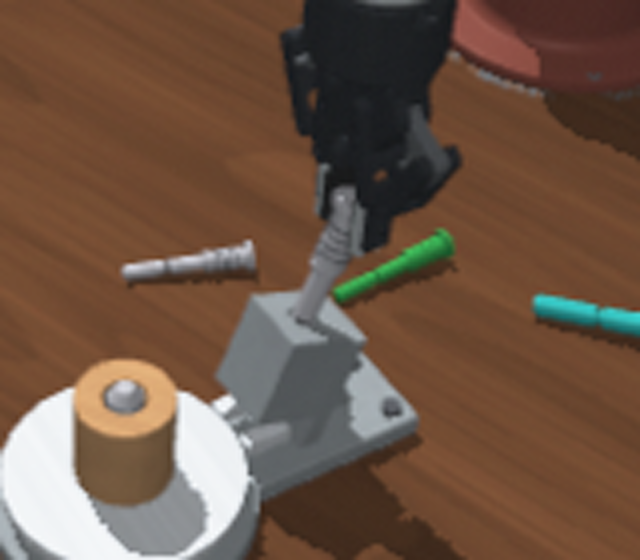

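View pics/wrist7c.png

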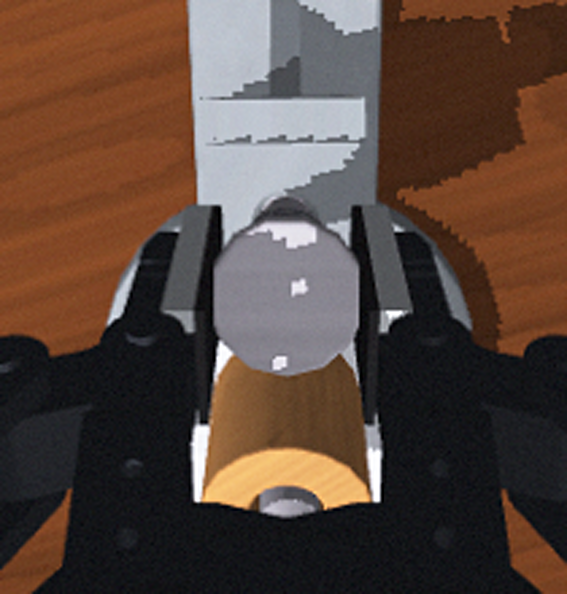

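The pin follows without slipping and is about 36 mm out, with the flange unmoved in the fingers. I'll draw it another 10 mm.

Request:
play_rows([
  [[-0.0011, 0.0004, 0.0031], 0],
  [[-0.0022, 0.0008, 0.0063], 0],
  [[-0.0032, 0.0011, 0.0094], 0],
  [[-0.0032, 0.0011, 0.0094], 0],
  [[-0.0032, 0.0011, 0.0094], 0],
])

```text
time: 12.82
tool_pos: [0.4621, 0.1244, 0.1666]
tool_rot: [0.0, 0.17, 0.985, 0.0]
contact_force: [-0.7, 0.1, -2.4]
gripper_width: 0.29
```

Request:
play_rows([
  [[0, 0, 0], 0],
  [[0, 0, 0], 0],
  [[0, 0, 0], 0],
  [[0, 0, 0], 0],
  [[0, 0, 0], 0],
])

```text
time: 13.45
tool_pos: [0.4621, 0.1244, 0.1665]
tool_rot: [-0.0, 0.17, 0.985, 0.0]
contact_force: [0.4, 0.8, -2.3]
gripper_width: 0.292
```

Run:
```python
from h import *
s=status.state();print(s["time"],s["tool_pos"],s["contact_force"],s["ft_torque"],s["gripper_width"],abs(s["joint_vel"]).max())
for n in("scene","wrist"):
    im,d=grab_frame(n);cv2.imwrite(f"pics/{n}8.png",im);np.save(f"pics/{n}8.npy",d)
P,u,v=pts("wrist",d,np.ones_like(d,bool));a=np.array([-.3225,.114,.94])
R=P[(np.hypot(P[:,0]-.461,P[:,1]-.124)<.02)&(P[:,2]>.165)&(P[:,2]<.21)];h=R@a;hi=np.percentile(h,97);Tm=R[h>hi-.005];print(len(Tm),Tm.mean(0),(Tm.min(0)+Tm.max(0))/2)
c=Tm.mean(0);print(np.linalg.svd(Tm-c,full_matrices=False)[2][2]);print("drawn along a",(Tm.mean(0)-[.4755,.1192,.148])@a)
im=cv2.imread("pics/scene8.png");cv2.imwrite("pics/scene8c.png",cv2.resize(im[150:290,240:400],None,fx=4,fy=4,interpolation=cv2.INTER_CUBIC))
```

```text
13.45 [0.46212983 0.12441358 0.16648294] [ 0.3718295   0.80798802 -2.28448179] [ 0.04632987 -0.14477272  0.02389245] 0.29245223271802523 0.0026732667685869364
678 [0.45583702 0.12595767 0.20447922] [0.45884416 0.12610326 0.20443543]
[-0.22951542  0.08040723  0.96997802]
drawn along a 0.06020215091420272
```

View pics/scene8c.png

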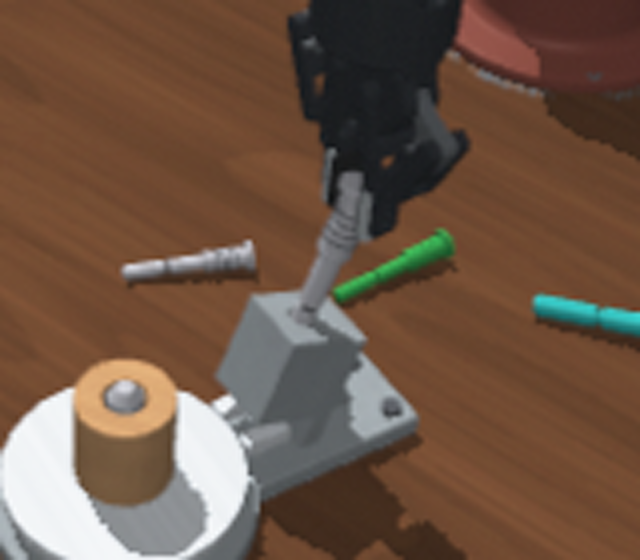

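View pics/wrist8.png

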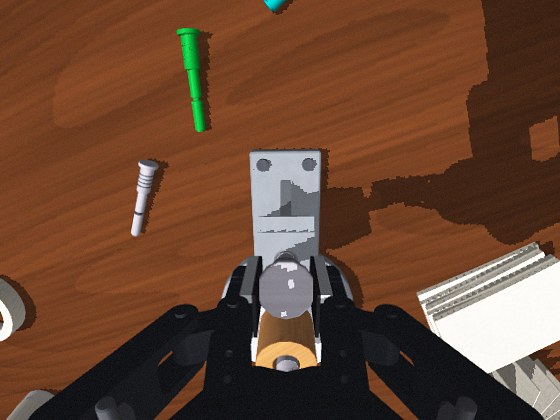

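The 60 mm figure doesn't match the 45 mm of tool travel. The normal is off too, so the sample probably includes finger points. I'll recheck on the flange pixels only, in both cameras.

Run:
```python
from h import *
a=np.array([-.3225,.114,.94])
d=np.load("pics/wrist8.npy");yy,xx=np.mgrid[:420,:560]
m=(np.hypot(xx-286,yy-291)<20);P,u,v=pts("wrist",d,m);print(len(P),np.percentile(P[:,2],[2,25,50,75,98]));
c=np.median(P,0);print("flange c",c,"drawn",(c-[.4755,.1192,.148])@a);print("normal",np.linalg.svd(P-P.mean(0),full_matrices=False)[2][2])
# scene: overlay predicted flange/handle/groove for draws 35,45,60
im=cv2.imread("pics/scene8.png");x0,y0=290,180;c=cv2.resize(im[y0:y0+70,x0:x0+60],None,fx=9,fy=8,interpolation=cv2.INTER_NEAREST)
M=np.array([.4755,.1192,.147])-.046*a
e1=np.array([.333,.943,0]);e2=np.cross(a,e1);th=np.linspace(0,2*np.pi,40)
def ring(s,r,col):
    q=proj("scene",M+s*a+r*(np.cos(th)[:,None]*e1+np.sin(th)[:,None]*e2));cv2.polylines(c,[((q-[x0,y0]+.5)*[9,8]).astype(np.int32)],True,col,1)
ring(.045,.010,(0,0,255));ring(.060,.010,(255,0,0));ring(.011,.007,(0,255,0));ring(.006,.007,(0,255,0))
cv2.imwrite("pics/ov8.png",c)
```

```text
1238 [0.18650388 0.18821101 0.18943078 0.19084161 0.19258443]
flange c [0.4597265  0.12506868 0.18943078] drawn 0.044700913897748364
normal [ 0.31165268 -0.11865276 -0.94275879]
```

View pics/ov8.png

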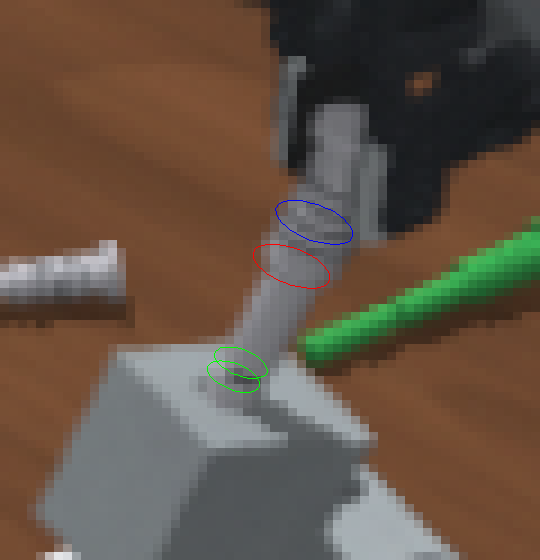

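On flange pixels only, the draw is 44.7 mm and the normal matches the 20° lean. The overlay shows the handle's lower face near the 45 mm ring and the groove just above the mouth. Handing in.

Run:
```python
from h import *
s=status.state();print(s["time"],s["tool_pos"],s["gripper_width"]);print(ticket.job_done())
```

```text
13.55 [0.4620923  0.12442789 0.16647023] 0.2942794552372169
the job is handed in; nothing more can be done
None
```

I loaded the roll onto the spindle and let go of it, then drew the lock pin about 45 mm and handed the job in at 13.6 s, still gripping it. The hand-in reports no verdict.

- **Roll:** its top measured about 95.5 mm above the bench, against 96 mm for fully down. The spindle tip shows through the hole, and nothing touched the roll afterwards.
- **Pin:** the tool moved only straight down and about the vertical, so I gripped the pin by its flange rather than the handle.
    - **Draw:** it measured 44.7 mm, with the flange face within about 1° of the bore's direction.
    - **Grip:** it did not slip. The measured force on the tool was steady at about 2.3 N, near the pin's weight.
    - **Groove:** the scene camera shows it just above the guide block's mouth.
- **Disagreement:** one earlier reading gave a 60 mm draw. It had picked up points on the fingers. The flange-only reading and the tool's travel both gave about 45 mm, and the scene overlay fits that.
- **Bystanders:** I never moved near the wide roll, glue bottle or leaflets, but I did not measure their positions at the end.

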